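# Assemble a vacuum filtration manifold for a leak check

### The arm

A 6-joint arm with a two-finger parallel gripper is mounted at the origin on a cart in front of the work surface, level with it; the furniture and walls round the work are solid. World frame = base frame: x ahead of the robot, y to its left, z up, the work surface at z = 0. Lengths are in m, angles in rad, forces in N, time in s.
With the tool pointing down it reaches from about 0.3 to 0.875 m from the base axis. Payload 6.4 kg.
Tool frame: the origin (TCP) lies at the centre of the arm's flange, where the gripper is bolted on; the fingertips stand 173 mm ahead of it and the grasp point (between the pads) lies 155 mm ahead of it; z points along the fingers, x is the direction in which the jaws open and shut, and the axes are right-handed (so a half turn about z gives the same grasp; the last joint's range is limited). The gripper opens to 85 mm and grips with 20 to 120 N. Pads are 22 mm wide; open, the fingers measure 114 mm over their backs; the gripper's body (76 mm by 85 mm) begins 54 mm behind the grasp point. The pads swing forward as they close: fully open they stand 13 mm farther back than shut.
Start: joints at [-1.405, 0.181, 1.607, -0, 1.354, -0.206], TCP at [0.209, -0.536, 0.405] pointing down, gripper open.
Joint ranges: [-2.99, 2.99], [-0.89, 2.07], [0.3, 2.58], [-1.14, 4.28], [0, 2.63], [-3.12, 3.12]. Speed limits (rad/s): [2.57, 2.57, 3.01, 3.14, 3.14, 3.14].

### API

Orientations are given as a unit quaternion [w, x, y, z].
In Python, from bench import ctrl gives the robot as it stands. The module is installed in compiled form; this text tells all that it offers.
- The arm moves only by the tool move_arm, never from a script. Its argument "moves" is a list of rows, each an object of numbers: "gripper": the opening in per cent of the stroke, from 0 (shut) to 100 (fully open); "x", "y", "z": the shift along the tool's x, y, z in cm; "roll": the turn about the tool's z in degrees. In form: [{"gripper": .., "x": .., "y": .., "z": .., "roll": ..}, ...]. A call has 1 to 5 rows; each row shifts and turns the commanded pose from where the row before left it, along the tool's axes as they then stand; what a row does not reach is not made up. A row lasts 1/8 s, in which the tool goes at most 62.5 mm and 10.7 degrees, less where a joint would pass 70% of its speed; a pose out of reach is approached as far as the arm can. A call is refused whole if a number of a shift passes 6.25 or a number of a turn 10.7, either way. A call with a gripper value outside its range is refused whole. The fingers move at their own pace and stop on an object; the grip force is fixed at half the most. Time passes only in rows, so rows that do not move let the fingers close. It gives the time, the measured TCP pose, the force and the opening at its end, in the units of the state.
- ctrl.get_obs(): the state, without advancing time (a new reading comes with each control period).
- ctrl.camera(name): name is "scene" or "top"; returns a dict with "img" (400x640x3 uint8, red, green, blue), "fx", "fy", "cx", "cy" (pixels), "D" ([k1, k2, p1, p2, k3] as OpenCV has them; the pictures are not rectified), "world_from_camera" (4x4, takes a point from camera to world coordinates). Camera axes: x right, y up, looking along -z (the intrinsics and any distortion apply to the point x, -y, -z); pixel columns grow to the right and rows downward; lengths in m; the calibration is good to about 2 mm. A picture is of the moment at which its call begins. There is no depth.
- ctrl.hand_in(): hands the job in, once; it reports no verdict.
The state is a dict: "time_s": time; "q": joint angles; "dq": joint speeds; "joint_efforts": joint torques, N m; "eef_pos": TCP position; "eef_rot": TCP orientation; "wrist_force": force on the tool from outside, world axes, zero at the start; "torque": the same for the moment, N m; "opening": opening from 0.0 (shut) to 1.0 (fully open).
Only numpy, scipy, OpenCV 4.12 (cv2) and the standard library are available. Lean on these libraries where they do the work, as an engineer would, in place of code of your own. Each camera call takes 0.05 s, during which the arm holds its last target. There are 200 camera calls.

### The job

Put the vacuum filtration manifold together for a leak check: seat the filter support in the middle port, stand the amber funnel on the support and close it with its white lid; the vacuum gauge goes in the port between that tower and the red-handled vacuum inlet, and the cork stopper closes the port on the other side of the tower. Everything should sit upright and fully home, and the brown dropper bottle standing among the parts must not be knocked over.

Things in the scene. Friction and masses are not known exactly. Their poses are not given: they have to be found in the camera images.
- manifold: Fixed vacuum manifold: a metal bar 56 mm deep (its x), 212 mm long (its y) and 60 mm high (its z, up); origin at the centre of its underside, on the bench. In the flat top (z = 60 mm) are three identical round ports on its centre line at y = -75, 0 and +75 mm: lined with a black rubber seat of bore 26 mm that flares like a cone to 34 mm over its upper 6 mm, 12 mm deep in all, so that a part standing in a port rests at z = 48 mm of the manifold.
- inlet: Fixed vacuum inlet at one end of the manifold: a brass valve block about 34 x 30 x 42 mm with a red lever on top (up to 61 mm high) and a hose barb behind. Origin at the centre of its underside. It may be at either end of the bar: at y = +121 or y = -121 mm of the manifold (a plain dark end block closes the other end). The port nearest to it is the gauge's.
- support_center (a point): Filter support, loose, standing on its plug; the point is on its axis, half-way up (21 mm above its underside). 42 mm high: black round plug 23 mm in diameter and 22 mm high, above it a blue disc 44 mm in diameter and 14 mm thick (22 to 36 mm above the underside; its lower edge is bevelled for 4 mm), on top a white boss 29 mm in diameter and 6 mm high, over which the funnel fits. z axis up.
- funnel_center (a point): Funnel, loose, upright: a plain amber see-through tube 60 mm high, outside diameter 42 mm (45 mm for the top 5 mm), wall 3 mm, open at both ends; the point is on its axis, half-way up (30 mm). Its lower edge rests on the support's blue disc, round the white boss. z axis up.
- lid_center (a point): White plastic lid, loose, knob up; the point is on its axis, half-way up (13.5 mm above its underside). 27 mm high: boss 28 mm in diameter and 6 mm high underneath, which enters the funnel's mouth, then a disc 48 mm in diameter and 5 mm thick which rests on the funnel's rim, then a round knob 17 mm in diameter and 16 mm high (11 to 27 mm above the underside). z axis up.
- gauge_center (a point): Vacuum gauge on a plug, loose, standing on the plug, dial facing up; the point is on its axis, half-way up (26 mm). 52 mm high: black round plug 23 mm in diameter and 22 mm high, brass neck 19 mm in diameter and 6 mm high, dark round case 40 mm in diameter and 24 mm high (28 to 52 mm above the underside; its lower edge is bevelled for 3 mm) with a white dial and red needle. z axis up.
- stopper_center (a point): Cork stopper, loose, standing on its narrow end; the point is on its axis, half-way up (13 mm). 26 mm high, 27 mm in diameter at the top, tapering to about 20 mm at the bottom; in a port its upper 14 mm stand out. z axis up.
- dropper_center (a point): Brown glass dropper bottle with a black bulb, a bystander standing loose among the parts, 33 mm in diameter and 79 mm high; the point is on its axis, half-way up (39.5 mm). z axis up.
Mind the look-alikes: they are no part of the job. What is shaped like the part that bears funnel_center but pink is not meant.

How it is judged:
At the end, for the whole second after the job is handed in: Support in the middle port, funnel on it, lid on the funnel, gauge in the end port by the inlet, cork in the other: each within 6 mm sideways of its port's axis or of the part below, within 4 mm of its seated height, upright within 0.12 rad, at rest. Bottle never knocked over (x of support_center in the frame of manifold between -0.006 and 0.006 m and y of support_center in the frame of manifold between -0.006 and 0.006 m and z of support_center in the frame of manifold between 0.065 and 0.073 m and angle between each of support_center, funnel_center, lid_center's own z axis and vertical below 0.12 rad and z of funnel_center in the frame of manifold between 0.11 and 0.118 m and horizontal distance between funnel_center and support_center below 0.006 m and z of lid_center in the frame of manifold between 0.1475 and 0.1555 m and horizontal distance between lid_center and funnel_center below 0.006 m and ((y of inlet in the frame of manifold above 0 m and (x of gauge_center in the frame of manifold between -0.006 and 0.006 m and y of gauge_center in the frame of manifold between 0.069 and 0.081 m and z of gauge_center in the frame of manifold between 0.07 and 0.078 m and angle between gauge_center's own z axis and vertical below 0.12 rad) and (x of stopper_center in the frame of manifold between -0.006 and 0.006 m and y of stopper_center in the frame of manifold between -0.081 and -0.069 m and z of stopper_center in the frame of manifold between 0.057 and 0.065 m and angle between stopper_center's own z axis and vertical below 0.12 rad)) or (y of inlet in the frame of manifold below 0 m and (x of gauge_center in the frame of manifold between -0.006 and 0.006 m and y of gauge_center in the frame of manifold between -0.081 and -0.069 m and z of gauge_center in the frame of manifold between 0.07 and 0.078 m and angle between gauge_center's own z axis and vertical below 0.12 rad) and (x of stopper_center in the frame of manifold between -0.006 and 0.006 m and y of stopper_center in the frame of manifold between 0.069 and 0.081 m and z of stopper_center in the frame of manifold between 0.057 and 0.065 m and angle between stopper_center's own z axis and vertical below 0.12 rad))) and linear speed of each of support, funnel, lid, gauge, stopper below 0.02 m/s); the robot touches nothing.
It fails at once if the dropper bottle is knocked over (angle between dropper_center's own z axis and vertical above 0.5 rad).
It also fails if it takes over 106 s, if anything falls off the work surface, if the arm or the gripper's body presses on something with over 40 N, if the wrist force passes 120 N, or if a joint passes its speed limit or range.

## Working session

There is one attempt and no reset: what is moved stays moved. The work goes in short steps, Python scripts to look and compute and a tool call to move; the robot and the scene stay as the last step left them, time stands still between calls to the robot, and variables do not carry over. Pictures are saved under pics/ and viewed, about 12 in all and at most 16, crops included, and the job is handed in when it is done.

Besides the shell and the picture viewer there is one more tool, called after "Request:" by a JSON object that holds its "api" and its "payload". move_arm: Moves the arm, as the interface text tells. Its arguments: {"type":"object","properties":{"moves":{"type":"array","items":{"type":"object","properties":{"gripper":{"type":"number"},"x":{"type":"number"},"y":{"type":"number"},"z":{"type":"number"},"roll":{"type":"number"}}}}},"required":["moves"]}

```bash
mkdir -p pics; cat > h.py <<'E'
import numpy as np,cv2
from bench import ctrl
def cam(n,save=None):
    c=ctrl.camera(n)
    if save: cv2.imwrite(f'pics/{save}.png',c['img'][:,:,::-1])
    c['K']=np.array([[c['fx'],0,c['cx']],[0,c['fy'],c['cy']],[0,0,1.]])
    return c
def ray(c,uv):
    p=cv2.undistortPoints(np.array(uv,float).reshape(-1,1,2),c['K'],np.array(c['D'],float))[:,0]
    T=np.array(c['world_from_camera']);d=np.c_[p[:,0],-p[:,1],-np.ones(len(p))]@T[:3,:3].T
    return T[:3,3],d
def onz(c,uv,z):
    o,d=ray(c,uv);return o+d*((z-o[2])/d[:,2])[:,None]
def proj(c,P):
    T=np.linalg.inv(np.array(c['world_from_camera']));p=np.array(P,float).reshape(-1,3)@T[:3,:3].T+T[:3,3]
    p=p*[1,-1,-1]
    return cv2.projectPoints(p,np.zeros(3),np.zeros(3),c['K'],np.array(c['D'],float))[0][:,0]
def tri(c1,u1,c2,u2):
    o1,d1=ray(c1,u1);o2,d2=ray(c2,u2);d1=d1[0];d2=d2[0]
    s=np.linalg.lstsq(np.c_[d1,-d2],o2-o1,rcond=None)[0]
    a=o1+s[0]*d1;b=o2+s[1]*d2;return (a+b)/2,np.linalg.norm(a-b)
E
python3 - <<'E'
from h import *
for n in('scene','top'):
    c=cam(n,n+'0');print(n,c['fx'],c['D'],np.round(c['world_from_camera'],3))
o=ctrl.get_obs();print(o)
E
```

```text
scene 401.7518771796192 [-0.06368191  0.          0.          0.          0.        ] [[ 0.638  0.436 -0.635 -0.053]
 [-0.77   0.357 -0.53  -0.63 ]
 [-0.004  0.826  0.563  0.547]
 [ 0.     0.     0.     1.   ]]
top 367.45981293808893 [-0.00387968  0.          0.          0.          0.        ] [[ 0.02   0.993 -0.12   0.369]
 [-1.     0.019 -0.008 -0.204]
 [-0.006  0.12   0.993  0.958]
 [ 0.     0.     0.     1.   ]]
{'time_s': 0.1, 'q': array([-1.40526991e+00,  1.81512116e-01,  1.60789618e+00,  1.28269988e-05,
        1.35379239e+00, -2.06301374e-01]), 'dq': array([ 0.00127638, -0.00110825, -0.00146298,  0.00090858, -0.00194108,
       -0.00054616]), 'joint_efforts': array([ 9.55920914e-04, -4.45875800e+01, -3.52237666e+01, -1.82223012e-04,
        4.17635398e-03, -1.50609321e-05]), 'eef_pos': array([ 0.20888894, -0.53548053,  0.40385422]), 'eef_rot': array([-5.84336057e-04,  8.25625660e-01, -5.64217709e-01, -5.52302054e-04]), 'wrist_force': array([-0.50031001,  0.58506331, -0.10951923]), 'torque': array([ 0.04361534,  0.01787314, -0.0028093 ]), 'opening': 1.0033161672815587}
```

View pics/scene0.png

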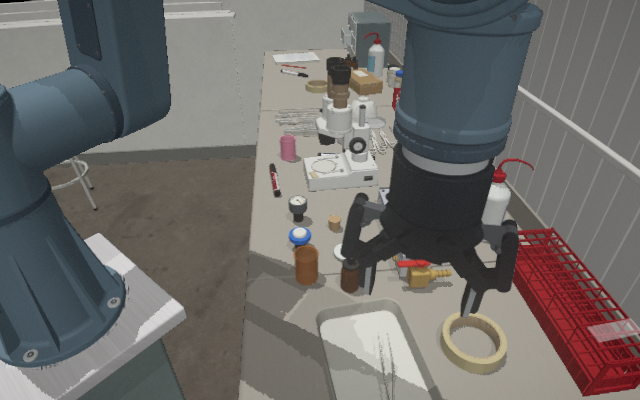

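View pics/top0.png

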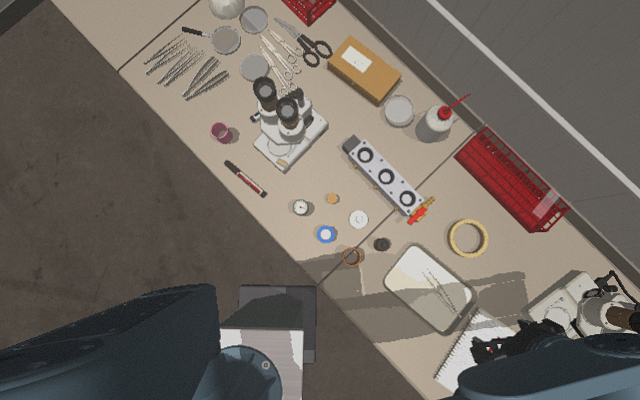

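Top view: the ports are at (364,156), (386,177) and (408,199), with the red-handled inlet at (420,213). The parts are the gauge (301,207), cork (332,198), lid (358,219), support (326,235), amber funnel (352,256) and dropper bottle (381,243). Possible mix-ups:
- The pink tube at (222,132) could be taken for the amber funnel at (352,256).
- The petri dishes at (253,67) and (398,110) could be taken for the lid at (358,219).

I choose amber and the knobbed disc, and will check them in a close crop.

```bash
python3 - <<'E'
from h import *
t=cam('top');im=t['img']
c=im[135:275,280:440][:,:,::-1]
cv2.imwrite('pics/crop1.png',cv2.resize(c,None,fx=5,fy=4.2857*0+5,interpolation=cv2.INTER_CUBIC)[:600] if 0 else cv2.resize(c,None,fx=4.25,fy=4.25,interpolation=cv2.INTER_CUBIC))
s=cam('scene')['img'][180:300,250:450][:,:,::-1]
cv2.imwrite('pics/crop2.png',cv2.resize(s,None,fx=4,fy=4,interpolation=cv2.INTER_CUBIC))
E
```

```text
(no output)
```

View pics/crop1.png

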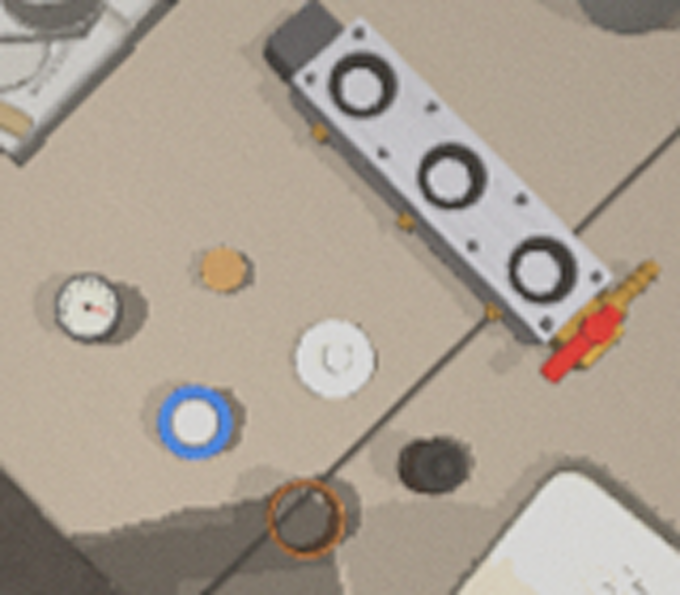

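View pics/crop2.png

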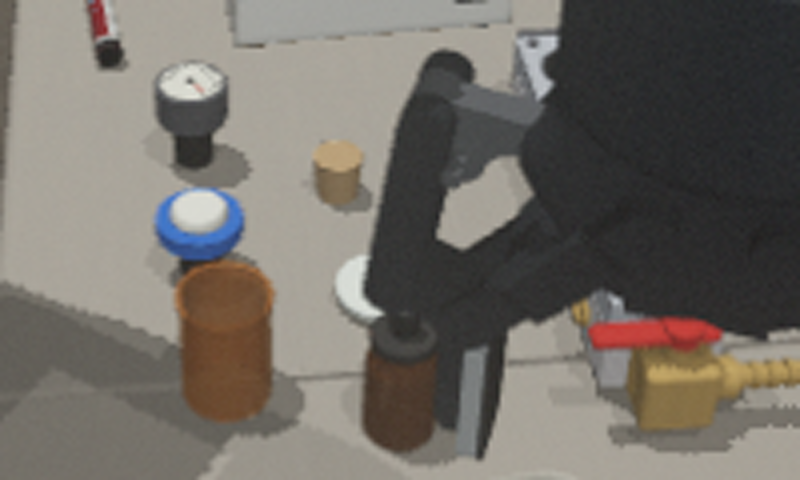

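The crops confirm it. Crop 1 shows the gauge (88,306), cork (222,269), knobbed lid (336,358), blue support (196,423), amber tube (306,519) and bottle (435,465), with the inlet beside the port at (542,269). Next I'll measure.

```bash
cat >> h.py <<'E'
def blob(im,box,f):
    u0,v0,u1,v1=box;p=im[v0:v1,u0:u1];h=cv2.cvtColor(p,cv2.COLOR_RGB2HSV).astype(int)
    m=f(h[...,0],h[...,1],h[...,2]).astype(np.uint8)
    n,l,st,ce=cv2.connectedComponentsWithStats(m)
    i=1+np.argmax(st[1:,4]);c=cv2.findContours((l==i).astype(np.uint8),cv2.RETR_EXTERNAL,cv2.CHAIN_APPROX_NONE)[0][0]
    e=cv2.minEnclosingCircle(c);hull=cv2.convexHull(c);M=cv2.moments(hull)
    return np.array([M['m10']/M['m00']+u0,M['m01']/M['m00']+v0]),st[i],
E
python3 - <<'E'
from h import *
t=cam('top');s=cam('scene');I=t['img'];S=s['img']
white=lambda h,S,v:(v>170)&(S<25)
B=dict(
 gauge=((290,196,314,220),lambda h,S,v:(v>150)&(S<45)&True,.052),
 stop=((322,188,340,206),lambda h,S,v:(S>90),.026),
 lid=((345,205,372,233),lambda h,S,v:(S<28)&(v>170),.011),
 supp=((312,220,342,250),lambda h,S,v:(S>110)&(h>95)&(h<130),.036),
 fun=((340,243,366,270),lambda h,S,v:(S>100)&(h<20),.06),
 p1=((355,146,374,166),lambda h,S,v:v<80,.06),
 p2=((376,167,397,188),lambda h,S,v:v<80,.06),
 p3=((398,189,418,209),lambda h,S,v:v<80,.06))
for k,(b,f,z) in B.items():
    c,st=blob(I,b,f);print(k,c.round(1),st,onz(t,c,z).round(4))
print('drop',onz(t,[(440.5/4.25+279.6,465.5/4.25+134.6)],.079))
SB=dict(gauge=((285,190,312,212),lambda h,S,v:(v>140)&(S<40)),
 stop=((325,212,345,224),lambda h,S,v:(S>70)&(h<25)&(v>185)),
 supp=((285,220,315,250),lambda h,S,v:(S>110)&(h>95)&(h<130)),
 boss=((290,225,310,240),lambda h,S,v:(v>175)&(S<25)))
for k,(b,f) in SB.items():
    try:
        c,st=blob(S,b,f);print('scene',k,c,st)
        if k!='boss':
            u,_=blob(I,*B[k][:2]);print(tri(t,u,s,c))
    except Exception as e: print(k,e)
print('funnel',tri(t,blob(I,*B['fun'][:2])[0],s,[250-.4+225/4,180-.4+297/4]))
E
```

```text
gauge [300.  206.2] [  0   0  24  24 293] [[ 0.4588 -0.1467  0.052 ]]
stop [331.8 198.1] [ 5  5 10 11 79] [[ 0.4838 -0.2259  0.026 ]]
lid [358.2 219. ] [  4   5  19  19 278] [[ 0.4325 -0.2952  0.011 ]]
supp [325.3 234. ] [  5   6  17  17 115] [[ 0.3918 -0.2109  0.036 ]]
fun [351.5 256.8] [  2   5  20  19 119] [[ 0.3377 -0.2751  0.06  ]]
p1 [364.8 154.5] [ 3  2 15 14 80] [[ 0.5908 -0.3057  0.06  ]]
p2 [385.8 176.2] [ 3  2 15 15 75] [[ 0.5368 -0.3579  0.06  ]]
p3 [407.  198.1] [ 2  2 15 15 80] [[ 0.4832 -0.4101  0.06  ]]
drop [[ 0.36946904 -0.3484968   0.079     ]]
scene gauge [298.  200.5] [  0   0  27  22 432]
(array([ 0.45844622, -0.14603953,  0.05040875]), np.float64(0.0015630244334911593))
scene stop [334.90196078 218.59477124] [ 6  4  9  6 29]
(array([ 0.48388824, -0.22588066,  0.02536658]), np.float64(2.8353056788202627e-05))
scene supp [299.43161634 235.66844287] [  4   8  22  17 168]
(array([ 0.39113644, -0.21020508,  0.03069375]), np.float64(0.0021487989635305014))
scene boss [299.16566866 231.99800399] [ 3  3 14  9 98]
funnel (array([ 0.33713436, -0.27470595,  0.05861099]), np.float64(0.0014070915792999698))
```

Ports come out 75.1 and 74.8 mm apart, the bar runs at 44.1°, and the triangulated heights (50, 25, 31 and 59 mm) match the parts. I'll keep the jaws across the bar (-45.9°) for every part, which also clears the neighbours. Gauge first.

Request:
{"api": "move_arm", "payload": {"moves": [{"gripper": 100, "roll": -7.6}, {"gripper": 100, "roll": -7.6}, {"gripper": 100, "roll": -7.6}, {"gripper": 100, "y": -5, "x": -1}, {"gripper": 100, "y": -5, "x": -1}]}}

```text
validation failed for argument at $.mo...
```

Request:
{"api": "move_arm", "payload": {"moves": [{"gripper": 100, "y": -5, "x": -1}, {"gripper": 100, "y": -5, "x": -1}, {"gripper": 100, "y": -5, "x": -1}, {"gripper": 100, "y": -5, "x": -1}, {"gripper": 100, "y": -5, "x": -1}]}}

```text
validation failed for argument at $.mo...
```

```bash
cat >> h.py <<'E'
from scipy.spatial.transform import Rotation as Ro
def go(P,h=None):
    """tool shifts (cm) from measured pose to bring grasp point to P, and state"""
    o=ctrl.get_obs();q=o['eef_rot'];R=Ro.from_quat([*q[1:],q[0]]).as_matrix();p=o['eef_pos']
    t=np.array(P,float)+[0,0,.155]
    print('t',round(o['time_s'],2),'tcp',p.round(4),'xang',np.degrees(np.arctan2(R[1,0],R[0,0])).round(2),'zax',R[:,2].round(4),'open',round(float(o['opening']),3),'F',o['wrist_force'].round(1))
    print('shift cm',((t-p)@R*100).round(2))
E
python3 -c "
from h import *
go([.4588,-.1467,.042])"
```

```text
t 0.3 tcp [ 0.2089 -0.5356  0.4044] xang -68.7 zax [-1.e-04  6.e-04 -1.e+00] open 0.998 F [-0.2  0.3  0.5]
shift cm [-27.14 -37.41  20.76]
```

All fields are required in each row.

Request:
{"api": "move_arm", "payload": {"moves": [{"gripper": 100, "x": 0, "y": 0, "z": 0, "roll": -7.6}, {"gripper": 100, "x": 0, "y": 0, "z": 0, "roll": -7.6}, {"gripper": 100, "x": 0, "y": 0, "z": 0, "roll": -7.6}, {"gripper": 100, "x": -1, "y": -5, "z": 0, "roll": 0}, {"gripper": 100, "x": -1, "y": -5, "z": 0, "roll": 0}]}}

```text
time_s: 0.92
eef_pos: [0.267, -0.451, 0.4044]
eef_rot: [-0.0, 0.921, -0.391, -0.0]
wrist_force: [0.1, 0.8, 1.3]
opening: 0.997
```

Request:
{"api": "move_arm", "payload": {"moves": [{"gripper": 100, "x": -1, "y": -5, "z": 0, "roll": 0}, {"gripper": 100, "x": -1, "y": -5, "z": 0, "roll": 0}, {"gripper": 100, "x": -1, "y": -5, "z": 0, "roll": 0}, {"gripper": 100, "x": -1, "y": -5, "z": 0, "roll": 0}, {"gripper": 100, "x": -1, "y": -5, "z": 0, "roll": 0}]}}

```text
time_s: 1.55
eef_pos: [0.4122, -0.2404, 0.4049]
eef_rot: [0.0, 0.921, -0.39, 0.0]
wrist_force: [0.4, -0.9, 0.5]
opening: 0.998
```

```bash
python3 -c "
from h import *
go([.4588,-.1467,.042])"
```

```text
t 1.55 tcp [ 0.4122 -0.2404  0.4049] xang -45.91 zax [ 5.e-04 -4.e-04 -1.e+00] open 0.998 F [ 0.4 -0.9  0.5]
shift cm [-3.5  -9.86 20.79]
```

Request:
{"api": "move_arm", "payload": {"moves": [{"gripper": 100, "x": -1.8, "y": -4.9, "z": 0, "roll": 0}, {"gripper": 100, "x": -1.7, "y": -5.0, "z": 0, "roll": 0}, {"gripper": 100, "x": 0, "y": 0, "z": 5, "roll": 0}, {"gripper": 100, "x": 0, "y": 0, "z": 4, "roll": 0}, {"gripper": 100, "x": 0, "y": 0, "z": 0, "roll": 0}]}}

```text
time_s: 2.17
eef_pos: [0.457, -0.1468, 0.3119]
eef_rot: [-0.001, 0.921, -0.39, -0.003]
wrist_force: [0.6, 0.2, 0.3]
opening: 0.999
```

```bash
python3 -c "
from h import *
go([.4588,-.1467,.042])
s=cam('scene','s1');t=cam('top','t1')
cv2.imwrite('pics/m1.png',np.vstack([cv2.resize(s['img'][180:300,270:470][:,:,::-1],None,fx=3,fy=2.5),cv2.resize(t['img'][140:260,260:460][:,:,::-1],None,fx=3,fy=2.5)]))
"
```

```text
t 2.17 tcp [ 0.457  -0.1468  0.3119] xang -45.87 zax [-0.006   0.0037 -1.    ] open 0.999 F [0.6 0.2 0.3]
shift cm [ 0.19 -0.16 11.49]
```

View pics/m1.png

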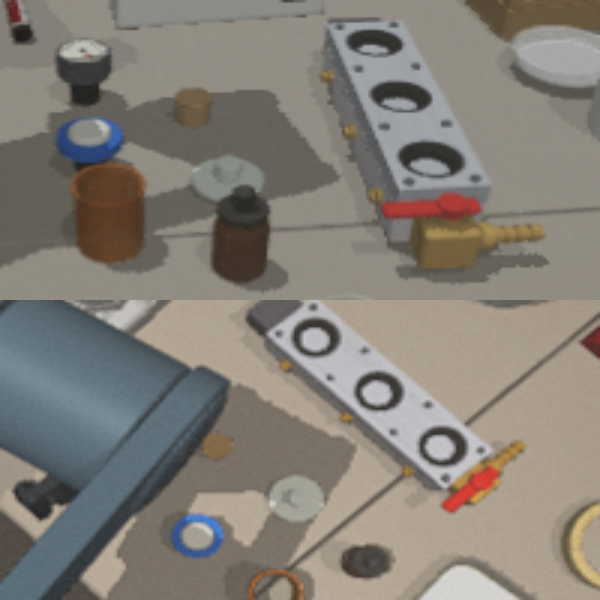

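The scene view is now clear: ports at (375,42), (401,97) and (432,160) in the mosaic, lid at (227,180). I'll triangulate the ports and lid now.

```bash
python3 - <<'E'
from h import *
s=cam('scene');t=cam('top');S=s['img'];I=t['img']
dark=lambda h,S,v:v<85
T={1:(355,146,374,166),2:(376,167,397,188),3:(398,189,418,209)}
B={1:(384,189,406,205),2:(391,210,416,227),3:(400,232,428,256)}
for k in T:
    a,_=blob(I,T[k],dark);b,st=blob(S,B[k],dark);print(k,a.round(1),b.round(1),st,tri(t,a,s,b),onz(t,a,.06).round(4),onz(s,b,.06).round(4))
# lid: knob top centre, disc
print('lid disc',onz(t,[[358.4,218.9]],.011),onz(s,[[270-.4+227/3,180-.4+181/2.5]],.009),'knob tri',tri(t,[358.9,218.8],s,[270-.4+229/3,180-.4+163/2.5]))
for n,p,z in(('gauge',[270-.4+83.5/3,180-.4+50/2.5],.052),('supp boss',[270-.4+91/3,180-.4+132/2.5],.042),('fun',[270-.4+109/3,180-.4+185/2.5],.06),('stop',[270-.4+192.5/3,180-.4+97/2.5],.026)):print(n,onz(s,[p],z))
E
```

```text
1 [364.8 154.5] [394.5 196.5] [  2   3  18  10 114] (array([ 0.5900792 , -0.3047335 ,  0.06007233]), np.float64(0.0020220704421302217)) [[ 0.5907 -0.3056  0.06  ]] [[ 0.5893 -0.304   0.06  ]]
2 [385.8 176.2] [403.3 217.9] [  3   3  20  11 129] (array([ 0.53618377, -0.35719187,  0.06028336]), np.float64(0.001972674645410237)) [[ 0.5368 -0.3581  0.06  ]] [[ 0.5357 -0.3564  0.06  ]]
3 [407.1 198.1] [413.2 242.8] [  3   5  21  13 150] (array([ 0.48222488, -0.40902256,  0.06071632]), np.float64(0.0025431824387324867)) [[ 0.4831 -0.4103  0.06  ]] [[ 0.4819 -0.4078  0.06  ]]
lid disc [[ 0.43283669 -0.29567815  0.011     ]] [[ 0.42927205 -0.29437221  0.009     ]] knob tri (array([ 0.43146474, -0.29474113,  0.02659687]), np.float64(0.0018141338517997424))
gauge [[ 0.45795185 -0.14387075  0.052     ]]
supp boss [[ 0.38861529 -0.21283523  0.042     ]]
fun [[ 0.33609741 -0.27491908  0.06      ]]
stop [[ 0.482257   -0.22411576  0.026     ]]
```

Request:
{"api": "move_arm", "payload": {"moves": [{"gripper": 100, "x": 0.1, "y": -0.1, "z": 5, "roll": 0}, {"gripper": 100, "x": 0, "y": 0, "z": 4, "roll": 0}, {"gripper": 100, "x": 0, "y": 0, "z": 0, "roll": 0}]}}

```text
time_s: 2.75
eef_pos: [0.459, -0.1477, 0.2236]
eef_rot: [-0.0, 0.921, -0.39, -0.002]
wrist_force: [-0.1, -0.1, 0.7]
opening: 0.997
```

```bash
python3 -c "
from h import *
go([.4588,-.1467,.042])"
```

```text
t 2.75 tcp [ 0.459  -0.1477  0.2236] xang -45.93 zax [-0.0034  0.0021 -1.    ] open 0.997 F [-0.1 -0.1  0.7]
shift cm [-0.07 -0.06  2.67]
```

Request:
{"api": "move_arm", "payload": {"moves": [{"gripper": 100, "x": -0.2, "y": -0.1, "z": 2.6, "roll": 0}, {"gripper": 30, "x": 0, "y": 0, "z": 0, "roll": 0}, {"gripper": 30, "x": 0, "y": 0, "z": 0, "roll": 0}, {"gripper": 30, "x": 0, "y": 0, "z": 0, "roll": 0}, {"gripper": 30, "x": 0, "y": 0, "z": 0, "roll": 0}]}}

```text
time_s: 3.38
eef_pos: [0.4599, -0.1463, 0.2009]
eef_rot: [0.0, 0.921, -0.39, 0.002]
wrist_force: [-1.9, 1.3, 8.4]
opening: 0.448
```

Request:
{"api": "move_arm", "payload": {"moves": [{"gripper": 20, "x": 0, "y": 0, "z": 0, "roll": 0}, {"gripper": 20, "x": 0, "y": 0, "z": 0, "roll": 0}, {"gripper": 20, "x": 0, "y": 0, "z": -3, "roll": 0}, {"gripper": 20, "x": 0, "y": 0, "z": -5, "roll": 0}, {"gripper": 20, "x": 0, "y": 0, "z": -5, "roll": 0}]}}

```text
time_s: 4.0
eef_pos: [0.4588, -0.1457, 0.331]
eef_rot: [0.0, 0.921, -0.39, 0.0]
wrist_force: [0.8, -0.8, -0.6]
opening: 0.446
```

```bash
python3 -c "
from h import *
go([.4822,-.409,.22])"
```

```text
t 4.0 tcp [ 0.4588 -0.1457  0.331 ] xang -45.9 zax [ 6.e-04 -4.e-04 -1.e+00] open 0.446 F [ 0.8 -0.8 -0.6]
shift cm [20.54 16.65 -4.39]
```

Request:
{"api": "move_arm", "payload": {"moves": [{"gripper": 20, "x": 4.1, "y": 3.3, "z": 0, "roll": 0}, {"gripper": 20, "x": 4.1, "y": 3.3, "z": 0, "roll": 0}, {"gripper": 20, "x": 4.1, "y": 3.3, "z": 0, "roll": 0}, {"gripper": 20, "x": 4.1, "y": 3.3, "z": 0, "roll": 0}, {"gripper": 20, "x": 4.1, "y": 3.4, "z": 0, "roll": 0}]}}

```text
time_s: 4.62
eef_pos: [0.4825, -0.4102, 0.3299]
eef_rot: [0.0, 0.921, -0.39, 0.001]
wrist_force: [1.1, 0.1, -0.8]
opening: 0.45
```

Request:
{"api": "move_arm", "payload": {"moves": [{"gripper": 20, "x": 0, "y": 0, "z": 3, "roll": 0}, {"gripper": 20, "x": 0, "y": 0, "z": 2, "roll": 0}, {"gripper": 20, "x": 0, "y": 0, "z": 0, "roll": 0}, {"gripper": 20, "x": 0, "y": 0, "z": 0, "roll": 0}]}}

```text
time_s: 5.12
eef_pos: [0.4829, -0.4081, 0.2797]
eef_rot: [0.0, 0.921, -0.389, 0.0]
wrist_force: [-0.1, -0.1, -0.4]
opening: 0.449
```

```bash
python3 -c "
from h import *
go([.4822,-.409,.09])
s=cam('scene','s2');t=cam('top','t2')
cv2.imwrite('pics/m2.png',np.vstack([cv2.resize(s['img'][180:280,330:480][:,:,::-1],None,fx=4,fy=3),cv2.resize(t['img'][140:240,320:470][:,:,::-1],None,fx=4,fy=3)]))
"
```

```text
t 5.12 tcp [ 0.4829 -0.4081  0.2797] xang -45.84 zax [ 7.e-04 -8.e-04 -1.e+00] open 0.449 F [-0.1 -0.1 -0.4]
shift cm [0.01 0.12 3.47]
```

View pics/m2.png

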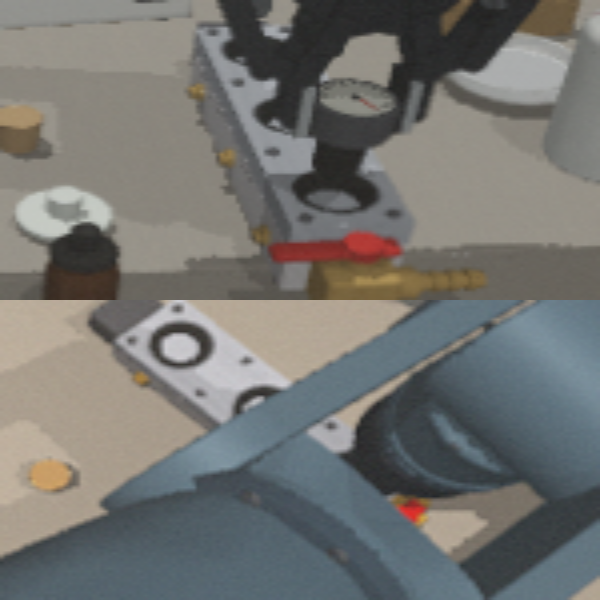

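The gauge hangs upright over the inlet port (plug about (335,180), port (337,190) in the mosaic). Lowering it in.

Request:
{"api": "move_arm", "payload": {"moves": [{"gripper": 20, "x": 0, "y": 0.1, "z": 1.5, "roll": 0}, {"gripper": 20, "x": 0, "y": 0, "z": 1, "roll": 0}, {"gripper": 20, "x": 0, "y": 0, "z": 0.5, "roll": 0}, {"gripper": 20, "x": 0, "y": 0, "z": 0.2, "roll": 0}, {"gripper": 20, "x": 0, "y": 0, "z": 0, "roll": 0}]}}

```text
time_s: 5.85
eef_pos: [0.4827, -0.4094, 0.2488]
eef_rot: [0.0, 0.921, -0.39, 0.001]
wrist_force: [1.4, 4.2, 12.1]
opening: 0.445
```

```bash
python3 -c "
from h import *
go([.4822,-.409,.09])"
```

```text
t 5.85 tcp [ 0.4827 -0.4094  0.2488] xang -45.89 zax [ 0.0023 -0.0015 -1.    ] open 0.445 F [ 1.4  4.2 12.1]
shift cm [-0.06  0.    0.38]
```

TCP z 0.2488 with 12 N upward matches the plug resting at 48 mm, since it was gripped at TCP 0.2009 on the bench. Releasing.

Request:
{"api": "move_arm", "payload": {"moves": [{"gripper": 80, "x": 0, "y": 0, "z": 0, "roll": 0}, {"gripper": 80, "x": 0, "y": 0, "z": 0, "roll": 0}, {"gripper": 80, "x": 0, "y": 0, "z": -3, "roll": 0}, {"gripper": 80, "x": 0, "y": 0, "z": -5, "roll": 0}, {"gripper": 80, "x": 0, "y": 0, "z": 0, "roll": 0}]}}

```text
time_s: 6.48
eef_pos: [0.4826, -0.4104, 0.3311]
eef_rot: [0.002, 0.921, -0.39, 0.003]
wrist_force: [-0.7, -0.3, -0.6]
opening: 0.801
```

```bash
python3 -c "
from h import *
go([.4832,-.2252,.1])"
```

```text
t 6.47 tcp [ 0.4826 -0.4104  0.3311] xang -45.9 zax [ 0.0047 -0.0061 -1.    ] open 0.801 F [-0.7 -0.3 -0.6]
shift cm [-13.32 -12.94   7.5 ]
```

Request:
{"api": "move_arm", "payload": {"moves": [{"gripper": 80, "x": -3.3, "y": -3.2, "z": 0, "roll": 0}, {"gripper": 80, "x": -3.3, "y": -3.2, "z": 0, "roll": 0}, {"gripper": 80, "x": -3.3, "y": -3.2, "z": 0, "roll": 0}, {"gripper": 80, "x": -3.4, "y": -3.3, "z": 0, "roll": 0}, {"gripper": 80, "x": 0, "y": 0, "z": 5, "roll": 0}]}}

```text
time_s: 7.1
eef_pos: [0.483, -0.2219, 0.2786]
eef_rot: [0.001, 0.922, -0.388, 0.003]
wrist_force: [0.1, -1.4, -1.3]
opening: 0.8
```

Request:
{"api": "move_arm", "payload": {"moves": [{"gripper": 70, "x": 0, "y": 0, "z": 4, "roll": 0}, {"gripper": 70, "x": 0, "y": 0, "z": 2, "roll": 0}, {"gripper": 70, "x": 0, "y": 0, "z": 0, "roll": 0}]}}

```text
time_s: 7.48
eef_pos: [0.4805, -0.223, 0.2138]
eef_rot: [-0.001, 0.921, -0.39, -0.003]
wrist_force: [-0.2, 0.0, -0.4]
opening: 0.699
```

```bash
python3 -c "
from h import *
go([.4832,-.2252,.029])
s=cam('scene','s3');
cv2.imwrite('pics/m3.png',cv2.resize(s['img'][180:280,290:440][:,:,::-1],None,fx=4,fy=4))
"
```

```text
t 7.47 tcp [ 0.4805 -0.223   0.2138] xang -45.9 zax [-0.0051  0.0038 -1.    ] open 0.699 F [-0.2  0.  -0.4]
shift cm [ 0.37 -0.05  2.98]
```

View pics/m3.png

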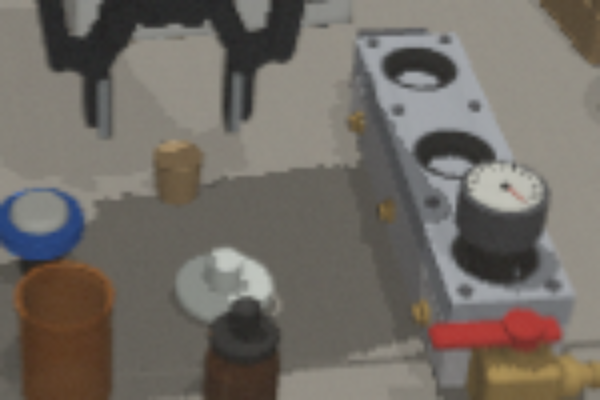

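The gauge stands upright in the inlet port (503,220), and the jaws straddle the cork (178,170). Gripping the cork.

Request:
{"api": "move_arm", "payload": {"moves": [{"gripper": 70, "x": 0.2, "y": 0, "z": 2.9, "roll": 0}, {"gripper": 40, "x": 0, "y": 0, "z": 0, "roll": 0}, {"gripper": 10, "x": 0, "y": 0, "z": 0, "roll": 0}, {"gripper": 10, "x": 0, "y": 0, "z": 0, "roll": 0}, {"gripper": 10, "x": 0, "y": 0, "z": 0, "roll": 0}]}}

```text
time_s: 8.15
eef_pos: [0.4837, -0.2257, 0.189]
eef_rot: [0.0, 0.921, -0.39, 0.001]
wrist_force: [-1.5, -0.6, 5.9]
opening: 0.269
```

Request:
{"api": "move_arm", "payload": {"moves": [{"gripper": 10, "x": 0, "y": 0, "z": 0, "roll": 0}, {"gripper": 10, "x": 0, "y": 0, "z": -3, "roll": 0}, {"gripper": 10, "x": 0, "y": 0, "z": -5, "roll": 0}, {"gripper": 10, "x": 0, "y": 0, "z": -4, "roll": 0}, {"gripper": 10, "x": 0, "y": 0, "z": 0, "roll": 0}]}}

```text
time_s: 8.78
eef_pos: [0.4844, -0.2261, 0.3117]
eef_rot: [0.001, 0.921, -0.39, 0.004]
wrist_force: [0.5, 0.6, 0.2]
opening: 0.267
```

```bash
python3 -c "
from h import *
go([.5900,-.3047,.09])
s=cam('scene','s4');
cv2.imwrite('pics/m4.png',cv2.resize(s['img'][140:240,290:440][:,:,::-1],None,fx=4,fy=4))
"
```

```text
t 8.78 tcp [ 0.4844 -0.2261  0.3117] xang -45.89 zax [ 0.0062 -0.0048 -1.    ] open 0.267 F [0.5 0.6 0.2]
shift cm [12.94 -2.1   6.77]
```

View pics/m4.png

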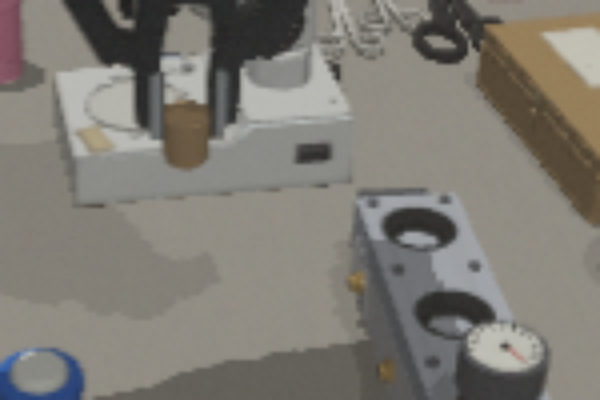

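The cork is held upright at (187,135). Carrying it to the far port.

Request:
{"api": "move_arm", "payload": {"moves": [{"gripper": 10, "x": 4.3, "y": -0.7, "z": 0, "roll": 0}, {"gripper": 10, "x": 4.3, "y": -0.7, "z": 0, "roll": 0}, {"gripper": 10, "x": 4.3, "y": -0.7, "z": 0, "roll": 0}, {"gripper": 10, "x": 0, "y": 0, "z": 3, "roll": 0}, {"gripper": 10, "x": 0, "y": 0, "z": 0, "roll": 0}]}}

```text
time_s: 9.45
eef_pos: [0.5865, -0.3023, 0.2724]
eef_rot: [-0.001, 0.921, -0.39, -0.005]
wrist_force: [-0.6, 0.2, -0.1]
opening: 0.272
```

```bash
python3 -c "
from h import *
go([.5900,-.3047,.08])
"
```

```text
t 9.45 tcp [ 0.5865 -0.3023  0.2724] xang -45.91 zax [-0.0076  0.0059 -1.    ] open 0.272 F [-0.6  0.2 -0.1]
shift cm [ 0.45 -0.09  3.74]
```

Request:
{"api": "move_arm", "payload": {"moves": [{"gripper": 10, "x": 0, "y": 0, "z": 1.5, "roll": 0}, {"gripper": 10, "x": 0, "y": 0, "z": 0, "roll": 0}, {"gripper": 10, "x": 0, "y": 0, "z": 0, "roll": 0}]}}

```text
time_s: 9.82
eef_pos: [0.5881, -0.3033, 0.2633]
eef_rot: [0.0, 0.921, -0.39, 0.0]
wrist_force: [0.3, -1.4, -0.3]
opening: 0.268
```

```bash
python3 -c "
from h import *
go([.5900,-.3047,.08])
"
```

```text
t 9.82 tcp [ 0.5881 -0.3033  0.2633] xang -45.89 zax [ 6.e-04 -4.e-04 -1.e+00] open 0.268 F [ 0.3 -1.4 -0.3]
shift cm [ 0.23 -0.04  2.83]
```

Request:
{"api": "move_arm", "payload": {"moves": [{"gripper": 10, "x": 0.2, "y": 0, "z": 1.2, "roll": 0}, {"gripper": 10, "x": 0, "y": 0, "z": 0.8, "roll": 0}, {"gripper": 10, "x": 0, "y": 0, "z": 0.6, "roll": 0}, {"gripper": 10, "x": 0, "y": 0, "z": 0.2, "roll": 0}, {"gripper": 10, "x": 0, "y": 0, "z": 0, "roll": 0}]}}

```text
time_s: 10.45
eef_pos: [0.5898, -0.3049, 0.2369]
eef_rot: [0.0, 0.921, -0.39, 0.0]
wrist_force: [-5.0, 3.5, 13.9]
opening: 0.264
```

```bash
python3 -c "
from h import *
go([.5900,-.3047,.08])
"
```

```text
t 10.45 tcp [ 0.5898 -0.3049  0.2369] xang -45.88 zax [ 3.e-04 -5.e-04 -1.e+00] open 0.264 F [-5.   3.5 13.9]
shift cm [ 0.   -0.03  0.19]
```

The contact height matches the seat (0.189 + 0.048 = 0.237). Releasing and moving to the support.

Request:
{"api": "move_arm", "payload": {"moves": [{"gripper": 80, "x": 0, "y": 0, "z": 0, "roll": 0}, {"gripper": 80, "x": 0, "y": 0, "z": 0, "roll": 0}, {"gripper": 80, "x": 0, "y": 0, "z": -3, "roll": 0}, {"gripper": 80, "x": 0, "y": 0, "z": -5, "roll": 0}, {"gripper": 80, "x": 0, "y": 0, "z": 0, "roll": 0}]}}

```text
time_s: 11.08
eef_pos: [0.5909, -0.3058, 0.3196]
eef_rot: [0.001, 0.921, -0.39, 0.004]
wrist_force: [0.8, -0.4, -0.7]
opening: 0.8
```

```bash
python3 -c "
from h import *
go([.391,-.211,.1])
"
```

```text
t 11.07 tcp [ 0.5909 -0.3058  0.3196] xang -45.9 zax [ 0.007  -0.0053 -1.    ] open 0.8 F [ 0.8 -0.4 -0.7]
shift cm [-20.77   7.76   6.27]
```

Request:
{"api": "move_arm", "payload": {"moves": [{"gripper": 80, "x": -5.2, "y": 1.9, "z": 0, "roll": 0}, {"gripper": 80, "x": -5.2, "y": 1.9, "z": 0, "roll": 0}, {"gripper": 80, "x": -5.2, "y": 1.9, "z": 0, "roll": 0}, {"gripper": 80, "x": -5.2, "y": 1.9, "z": 0, "roll": 0}, {"gripper": 80, "x": 0, "y": 0, "z": 5, "roll": 0}]}}

```text
time_s: 11.7
eef_pos: [0.3892, -0.2079, 0.2686]
eef_rot: [0.002, 0.921, -0.39, 0.005]
wrist_force: [1.5, -0.8, -0.9]
opening: 0.801
```

Request:
{"api": "move_arm", "payload": {"moves": [{"gripper": 90, "x": 0, "y": 0, "z": 4, "roll": 0}, {"gripper": 90, "x": 0, "y": 0, "z": 1.5, "roll": 0}, {"gripper": 90, "x": 0, "y": 0, "z": 0, "roll": 0}, {"gripper": 90, "x": 0, "y": 0, "z": 0, "roll": 0}]}}

```text
time_s: 12.2
eef_pos: [0.3908, -0.2088, 0.2106]
eef_rot: [0.0, 0.921, -0.39, 0.001]
wrist_force: [-0.3, -0.1, 1.3]
opening: 0.896
```

```bash
python3 -c "
from h import *
go([.391,-.211,.031])
s=cam('scene','s5');
cv2.imwrite('pics/m5.png',cv2.resize(s['img'][170:290,270:450][:,:,::-1],None,fx=4,fy=4))
"
```

```text
t 12.2 tcp [ 0.3908 -0.2088  0.2106] xang -45.89 zax [ 0.001 -0.001 -1.   ] open 0.896 F [-0.3 -0.1  1.3]
shift cm [0.17 0.14 2.46]
```

View pics/m5.png

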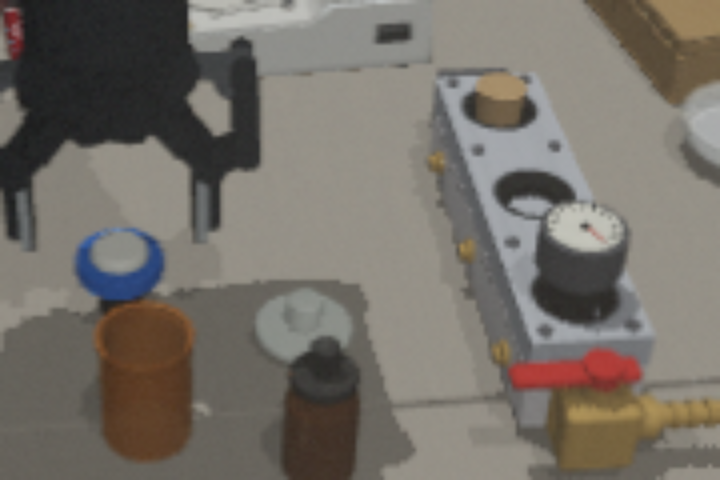

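The cork sits upright in the far port (500,100), and the jaws straddle the blue support (120,262). Gripping it.

Request:
{"api": "move_arm", "payload": {"moves": [{"gripper": 90, "x": 0.2, "y": 0.1, "z": 2.4, "roll": 0}, {"gripper": 60, "x": 0, "y": 0, "z": 0, "roll": 0}, {"gripper": 20, "x": 0, "y": 0, "z": 0, "roll": 0}, {"gripper": 20, "x": 0, "y": 0, "z": 0, "roll": 0}, {"gripper": 20, "x": 0, "y": 0, "z": 0, "roll": 0}]}}

```text
time_s: 12.88
eef_pos: [0.3912, -0.2107, 0.1869]
eef_rot: [0.0, 0.921, -0.39, 0.001]
wrist_force: [-2.2, 1.6, 6.9]
opening: 0.488
```

Request:
{"api": "move_arm", "payload": {"moves": [{"gripper": 20, "x": 0, "y": 0, "z": 0, "roll": 0}, {"gripper": 20, "x": 0, "y": 0, "z": -3, "roll": 0}, {"gripper": 20, "x": 0, "y": 0, "z": -5, "roll": 0}, {"gripper": 20, "x": 0, "y": 0, "z": -5, "roll": 0}, {"gripper": 20, "x": 0, "y": 0, "z": 0, "roll": 0}]}}

```text
time_s: 13.5
eef_pos: [0.3921, -0.2115, 0.3205]
eef_rot: [0.002, 0.921, -0.39, 0.005]
wrist_force: [0.1, -0.3, -0.6]
opening: 0.484
```

```bash
python3 -c "
from h import *
go([.5361,-.3570,.09])
"
```

```text
t 13.5 tcp [ 0.3921 -0.2115  0.3205] xang -45.88 zax [ 0.0074 -0.007  -0.9999] open 0.484 F [ 0.1 -0.3 -0.6]
shift cm [20.39 -0.21  7.75]
```

Request:
{"api": "move_arm", "payload": {"moves": [{"gripper": 20, "x": 5.1, "y": 0, "z": 0, "roll": 0}, {"gripper": 20, "x": 5.1, "y": 0, "z": 0, "roll": 0}, {"gripper": 20, "x": 5.1, "y": 0, "z": 0, "roll": 0}, {"gripper": 20, "x": 5.2, "y": 0, "z": 0, "roll": 0}, {"gripper": 20, "x": 0, "y": 0, "z": 3, "roll": 0}]}}

```text
time_s: 14.12
eef_pos: [0.5358, -0.3608, 0.287]
eef_rot: [0.001, 0.921, -0.39, 0.003]
wrist_force: [-0.7, -0.3, -1.0]
opening: 0.481
```

Request:
{"api": "move_arm", "payload": {"moves": [{"gripper": 20, "x": 0, "y": 0, "z": 2, "roll": 0}, {"gripper": 20, "x": 0, "y": 0, "z": 0, "roll": 0}, {"gripper": 20, "x": 0, "y": 0, "z": 0, "roll": 0}, {"gripper": 20, "x": 0, "y": 0, "z": 0, "roll": 0}]}}

```text
time_s: 14.62
eef_pos: [0.5338, -0.3578, 0.2673]
eef_rot: [0.0, 0.921, -0.39, 0.001]
wrist_force: [0.8, -0.3, -0.6]
opening: 0.482
```

```bash
python3 -c "
from h import *
go([.5361,-.3570,.08])
"
```

```text
t 14.62 tcp [ 0.5338 -0.3578  0.2673] xang -45.89 zax [ 0.0018 -0.0017 -1.    ] open 0.482 F [ 0.8 -0.3 -0.6]
shift cm [ 0.1  -0.22  3.23]
```

Request:
{"api": "move_arm", "payload": {"moves": [{"gripper": 20, "x": 0.1, "y": -0.2, "z": 1.2, "roll": 0}, {"gripper": 20, "x": 0, "y": 0, "z": 1.0, "roll": 0}, {"gripper": 20, "x": 0, "y": 0, "z": 0.7, "roll": 0}, {"gripper": 20, "x": 0, "y": 0, "z": 0.5, "roll": 0}, {"gripper": 20, "x": 0, "y": 0, "z": 0, "roll": 0}]}}

```text
time_s: 15.25
eef_pos: [0.5357, -0.3569, 0.2348]
eef_rot: [-0.0, 0.921, -0.39, -0.001]
wrist_force: [-9.1, 7.9, 22.8]
opening: 0.489
```

```bash
python3 -c "
from h import *
go([.5361,-.3570,.08])
"
```

```text
t 15.25 tcp [ 0.5357 -0.3569  0.2348] xang -45.87 zax [-1.e-03  6.e-04 -1.e+00] open 0.489 F [-9.1  7.9 22.8]
shift cm [ 0.04 -0.02 -0.02]
```

Seated (0.2348 against the expected 0.235). Release, then the funnel.

Request:
{"api": "move_arm", "payload": {"moves": [{"gripper": 80, "x": 0, "y": 0, "z": 0, "roll": 0}, {"gripper": 80, "x": 0, "y": 0, "z": 0, "roll": 0}, {"gripper": 80, "x": 0, "y": 0, "z": -3, "roll": 0}, {"gripper": 80, "x": 0, "y": 0, "z": -5, "roll": 0}, {"gripper": 80, "x": 0, "y": 0, "z": 0, "roll": 0}]}}

```text
time_s: 15.88
eef_pos: [0.5369, -0.3582, 0.3164]
eef_rot: [0.002, 0.921, -0.39, 0.004]
wrist_force: [0.5, -1.1, 0.1]
opening: 0.801
```

```bash
python3 -c "
from h import *
go([.3368,-.275,.12])
"
```

```text
t 15.88 tcp [ 0.5369 -0.3582  0.3164] xang -45.9 zax [ 0.0062 -0.006  -1.    ] open 0.801 F [ 0.5 -1.1  0.1]
shift cm [-19.94   8.58   3.96]
```

Request:
{"api": "move_arm", "payload": {"moves": [{"gripper": 75, "x": -5.0, "y": 2.1, "z": 0, "roll": 0}, {"gripper": 75, "x": -5.0, "y": 2.1, "z": 0, "roll": 0}, {"gripper": 75, "x": -5.0, "y": 2.1, "z": 0, "roll": 0}, {"gripper": 75, "x": -5.0, "y": 2.2, "z": 0, "roll": 0}, {"gripper": 75, "x": 0, "y": 0, "z": 3, "roll": 0}]}}

```text
time_s: 16.5
eef_pos: [0.3335, -0.2715, 0.2826]
eef_rot: [0.001, 0.921, -0.391, 0.002]
wrist_force: [1.6, -0.8, 0.1]
opening: 0.75
```

Request:
{"api": "move_arm", "payload": {"moves": [{"gripper": 75, "x": 0, "y": 0, "z": 2, "roll": 0}, {"gripper": 75, "x": 0, "y": 0, "z": 0, "roll": 0}, {"gripper": 75, "x": 0, "y": 0, "z": 0, "roll": 0}, {"gripper": 75, "x": 0, "y": 0, "z": 0, "roll": 0}]}}

```text
time_s: 17.0
eef_pos: [0.3357, -0.2729, 0.2623]
eef_rot: [0.0, 0.921, -0.39, 0.0]
wrist_force: [0.9, 0.1, 0.4]
opening: 0.752
```

```bash
python3 -c "
from h import *
go([.3368,-.275,.036])
s=cam('scene','s6');
cv2.imwrite('pics/m6.png',cv2.resize(s['img'][170:310,260:450][:,:,::-1],None,fx=4,fy=4))
"
```

```text
t 17.0 tcp [ 0.3357 -0.2729  0.2623] xang -45.88 zax [ 7.e-04 -9.e-04 -1.e+00] open 0.752 F [0.9 0.1 0.4]
shift cm [0.22 0.07 7.13]
```

View pics/m6.png

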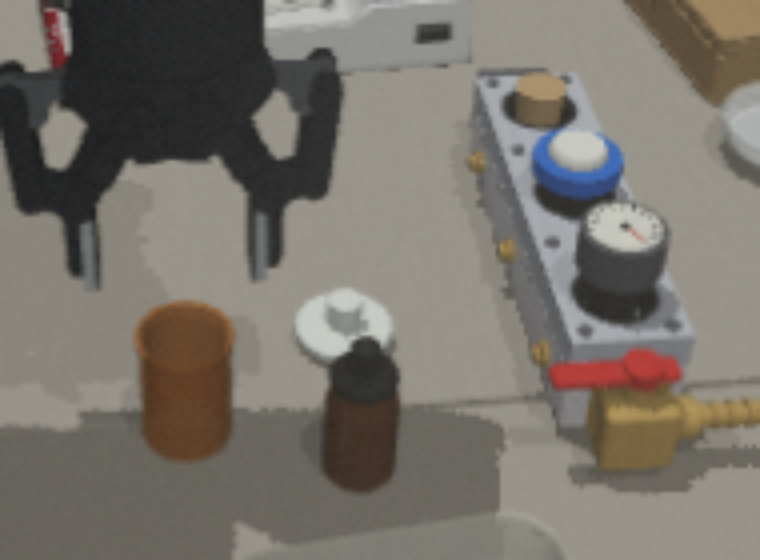

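The support is seated level on the middle port (578,160). The jaws are over the amber funnel (185,380), with the bottle (360,420) well clear of the right finger. Descending.

Request:
{"api": "move_arm", "payload": {"moves": [{"gripper": 75, "x": 0.2, "y": 0.1, "z": 2, "roll": 0}, {"gripper": 75, "x": 0, "y": 0, "z": 3, "roll": 0}, {"gripper": 75, "x": 0, "y": 0, "z": 2.1, "roll": 0}, {"gripper": 75, "x": 0, "y": 0, "z": 0, "roll": 0}, {"gripper": 40, "x": 0, "y": 0, "z": 0, "roll": 0}]}}

```text
time_s: 17.68
eef_pos: [0.3364, -0.2751, 0.1916]
eef_rot: [0.0, 0.921, -0.39, 0.001]
wrist_force: [-1.1, -0.5, -0.2]
opening: 0.553
```

Request:
{"api": "move_arm", "payload": {"moves": [{"gripper": 20, "x": 0, "y": 0, "z": 0, "roll": 0}, {"gripper": 20, "x": 0, "y": 0, "z": 0, "roll": 0}, {"gripper": 20, "x": 0, "y": 0, "z": 0, "roll": 0}]}}

```text
time_s: 18.05
eef_pos: [0.3365, -0.2753, 0.1919]
eef_rot: [0.001, 0.921, -0.39, 0.001]
wrist_force: [0.3, 0.7, 7.1]
opening: 0.481
```

Request:
{"api": "move_arm", "payload": {"moves": [{"gripper": 20, "x": 0, "y": 0, "z": -4, "roll": 0}, {"gripper": 20, "x": 0, "y": 0, "z": -5, "roll": 0}, {"gripper": 20, "x": 0, "y": 0, "z": -5, "roll": 0}, {"gripper": 20, "x": 0, "y": 0, "z": -2, "roll": 0}, {"gripper": 20, "x": 0, "y": 0, "z": 0, "roll": 0}]}}

```text
time_s: 18.68
eef_pos: [0.3364, -0.275, 0.3526]
eef_rot: [0.001, 0.921, -0.39, 0.002]
wrist_force: [0.1, -0.1, -1.3]
opening: 0.485
```

```bash
python3 -c "
from h import *
go([.5360,-.3570,.16])
"
```

```text
t 18.68 tcp [ 0.3364 -0.275   0.3526] xang -45.89 zax [ 0.0027 -0.0039 -1.    ] open 0.485 F [ 0.1 -0.1 -1.3]
shift cm [19.76 -8.63  3.84]
```

Request:
{"api": "move_arm", "payload": {"moves": [{"gripper": 20, "x": 4.9, "y": -2.1, "z": 0, "roll": 0}, {"gripper": 20, "x": 4.9, "y": -2.2, "z": 0, "roll": 0}, {"gripper": 20, "x": 4.9, "y": -2.1, "z": 0, "roll": 0}, {"gripper": 20, "x": 4.9, "y": -2.2, "z": 0, "roll": 0}, {"gripper": 20, "x": 0, "y": 0, "z": 2, "roll": 0}]}}

```text
time_s: 19.3
eef_pos: [0.5366, -0.3565, 0.3292]
eef_rot: [0.0, 0.921, -0.389, 0.001]
wrist_force: [-0.7, 0.1, -1.3]
opening: 0.485
```

Request:
{"api": "move_arm", "payload": {"moves": [{"gripper": 20, "x": 0, "y": 0, "z": 2, "roll": 0}, {"gripper": 20, "x": 0, "y": 0, "z": 0, "roll": 0}, {"gripper": 20, "x": 0, "y": 0, "z": 0, "roll": 0}, {"gripper": 20, "x": 0, "y": 0, "z": 0, "roll": 0}]}}

```text
time_s: 19.8
eef_pos: [0.5341, -0.3558, 0.3121]
eef_rot: [0.0, 0.921, -0.39, 0.001]
wrist_force: [-0.0, -0.3, 0.8]
opening: 0.483
```

```bash
python3 -c "
from h import *
go([.5357,-.3569,.121])
s=cam('scene','s7');
cv2.imwrite('pics/m7.png',cv2.resize(s['img'][150:250,340:460][:,:,::-1],None,fx=5,fy=5))
"
```

```text
t 19.8 tcp [ 0.5341 -0.3558  0.3121] xang -45.92 zax [ 0.0015 -0.0015 -1.    ] open 0.483 F [-0.  -0.3  0.8]
shift cm [ 0.19 -0.04  3.61]
```

View pics/m7.png

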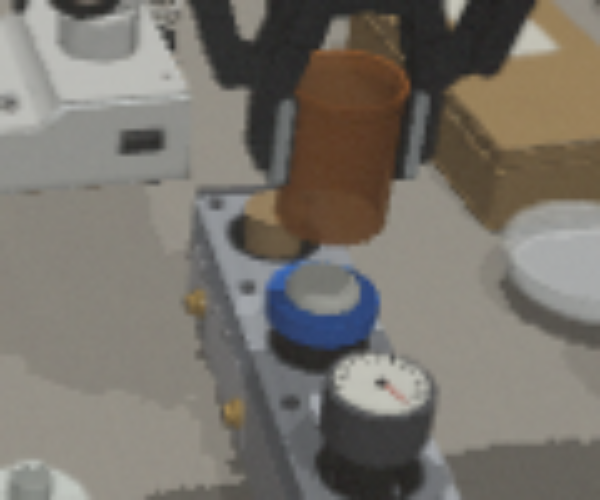

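The funnel hangs upright (its lean matches perspective), with its bottom at about (334,212) and the boss top at (323,287). I'll compare their positions in the plane.

```bash
python3 -c "
from h import *
s=cam('scene')
f=lambda a:[[340-.4+a[0]/5,150-.4+a[1]/5]]
print(onz(s,f((333,212)),.120),onz(s,f((355,78)),.18),onz(s,f((323,287)),.09),onz(s,f((322,297)),.084))
P=s;
o=ctrl.get_obs()['eef_pos']
for x,y,z,r in((o[0],o[1],.120,.021),(o[0],o[1],.18,.0225),(.5357,-.3569,.09,.0145),(.5357,-.3569,.084,.022)):
  a=np.linspace(0,6.28,40);q=(proj(s,np.c_[x+r*np.cos(a),y+r*np.sin(a),0*a+z])-[340-.4,150-.4])*5;print(q.min(0).round(),q.max(0).round())
"
```

```text
[[ 0.53737178 -0.35379708  0.12      ]] [[ 0.53627604 -0.35552066  0.18      ]] [[ 0.5307444  -0.35718424  0.09      ]] [[ 0.53237593 -0.35660216  0.084     ]]
[278. 187.] [390. 249.]
[290.  50.] [416. 113.]
[291. 259.] [367. 303.]
[270. 261.] [384. 328.]
```

The funnel matches its predicted outline; the support sits about 2 mm toward -x of the tool. That puts it directly under the funnel now, so I'll go straight down.

Request:
{"api": "move_arm", "payload": {"moves": [{"gripper": 20, "x": 0, "y": 0, "z": 1.5, "roll": 0}, {"gripper": 20, "x": 0, "y": 0, "z": 1.0, "roll": 0}, {"gripper": 20, "x": 0, "y": 0, "z": 0.7, "roll": 0}, {"gripper": 20, "x": 0, "y": 0, "z": 0.5, "roll": 0}, {"gripper": 20, "x": 0, "y": 0, "z": 0, "roll": 0}]}}

```text
time_s: 20.52
eef_pos: [0.5343, -0.3555, 0.2758]
eef_rot: [0.0, 0.921, -0.39, -0.0]
wrist_force: [-6.8, 4.6, 14.5]
opening: 0.483
```

```bash
python3 -c "
from h import *
go([.5344,-.3554,.121])
s=cam('scene','s8');
cv2.imwrite('pics/m8.png',cv2.resize(s['img'][150:250,340:460][:,:,::-1],None,fx=5,fy=5))
"
```

```text
t 20.52 tcp [ 0.5343 -0.3555  0.2758] xang -45.88 zax [-7.e-04  1.e-04 -1.e+00] open 0.483 F [-6.8  4.6 14.5]
shift cm [-0.   -0.02 -0.02]
```

View pics/m8.png

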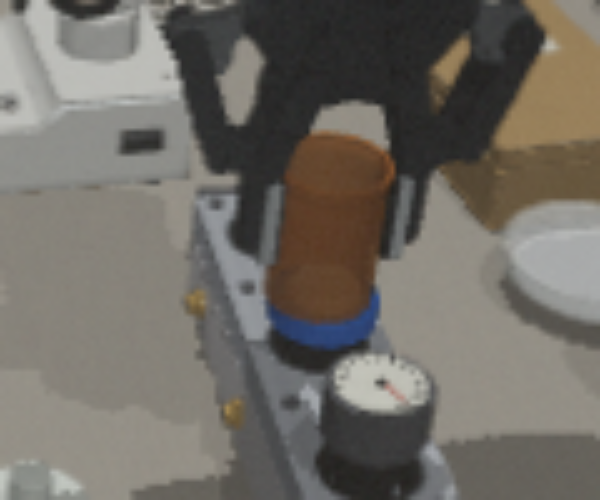

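The funnel is seated on the blue disc at (322,300), and TCP 0.2758 matches the expected 0.276. Release and go to the lid.

Request:
{"api": "move_arm", "payload": {"moves": [{"gripper": 75, "x": 0, "y": 0, "z": 0, "roll": 0}, {"gripper": 75, "x": 0, "y": 0, "z": 0, "roll": 0}, {"gripper": 75, "x": 0, "y": 0, "z": -2, "roll": 0}, {"gripper": 75, "x": 0, "y": 0, "z": -5, "roll": 0}, {"gripper": 75, "x": 0, "y": 0, "z": 0, "roll": 0}]}}

```text
time_s: 21.2
eef_pos: [0.5356, -0.3568, 0.3504]
eef_rot: [0.002, 0.921, -0.39, 0.005]
wrist_force: [0.7, 0.5, -0.4]
opening: 0.755
```

```bash
python3 -c "
from h import *
go([.4315,-.2948,.12])
"
```

```text
t 21.2 tcp [ 0.5356 -0.3568  0.3504] xang -45.89 zax [ 0.0076 -0.0074 -0.9999] open 0.755 F [ 0.7  0.5 -0.4]
shift cm [-11.78   3.16   7.41]
```

Request:
{"api": "move_arm", "payload": {"moves": [{"gripper": 75, "x": -3.9, "y": 1.1, "z": 0, "roll": 0}, {"gripper": 60, "x": -3.9, "y": 1.0, "z": 0, "roll": 0}, {"gripper": 50, "x": -3.7, "y": 1.1, "z": 0, "roll": 0}, {"gripper": 50, "x": 0, "y": 0, "z": 5, "roll": 0}, {"gripper": 50, "x": 0, "y": 0, "z": 5, "roll": 0}]}}

```text
time_s: 21.82
eef_pos: [0.4313, -0.2955, 0.2444]
eef_rot: [0.001, 0.921, -0.39, 0.002]
wrist_force: [-0.1, 0.1, -0.5]
opening: 0.501
```

Request:
{"api": "move_arm", "payload": {"moves": [{"gripper": 50, "x": 0, "y": 0, "z": 2, "roll": 0}, {"gripper": 50, "x": 0, "y": 0, "z": 0, "roll": 0}, {"gripper": 50, "x": 0, "y": 0, "z": 0, "roll": 0}, {"gripper": 50, "x": 0, "y": 0, "z": 0, "roll": 0}]}}

```text
time_s: 22.32
eef_pos: [0.4318, -0.2958, 0.2253]
eef_rot: [0.001, 0.921, -0.39, 0.001]
wrist_force: [-0.2, 0.0, -0.0]
opening: 0.499
```

```bash
python3 -c "
from h import *
go([.4315,-.2948,.030])
s=cam('scene','s9');
cv2.imwrite('pics/m9.png',cv2.resize(s['img'][150:270,310:450][:,:,::-1],None,fx=5,fy=5))
"
```

```text
t 22.32 tcp [ 0.4318 -0.2958  0.2253] xang -45.89 zax [ 0.002  -0.0021 -1.    ] open 0.499 F [-0.2  0.  -0. ]
shift cm [-0.1  -0.05  4.03]
```

View pics/m9.png

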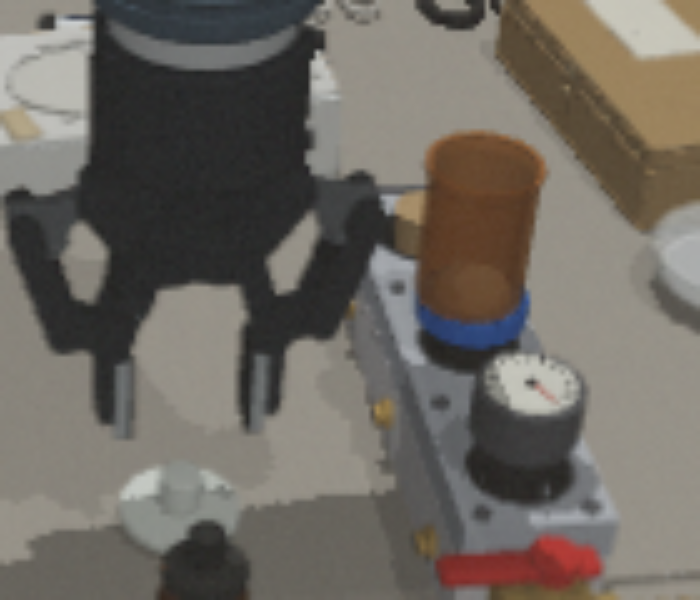

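The tower stands upright with the funnel on the disc, and the jaws are centred over the lid's knob (180,485). Gripping the lid.

Request:
{"api": "move_arm", "payload": {"moves": [{"gripper": 50, "x": -0.1, "y": 0, "z": 2.5, "roll": 0}, {"gripper": 50, "x": 0, "y": 0, "z": 1.4, "roll": 0}, {"gripper": 50, "x": 0, "y": 0, "z": 0, "roll": 0}, {"gripper": 25, "x": 0, "y": 0, "z": 0, "roll": 0}, {"gripper": 5, "x": 0, "y": 0, "z": 0, "roll": 0}]}}

```text
time_s: 23.0
eef_pos: [0.4309, -0.2949, 0.1857]
eef_rot: [0.0, 0.921, -0.39, 0.001]
wrist_force: [0.0, 0.6, 1.0]
opening: 0.167
```

Request:
{"api": "move_arm", "payload": {"moves": [{"gripper": 5, "x": 0, "y": 0, "z": 0, "roll": 0}, {"gripper": 5, "x": 0, "y": 0, "z": 0, "roll": 0}, {"gripper": 5, "x": 0, "y": 0, "z": 0, "roll": 0}]}}

```text
time_s: 23.38
eef_pos: [0.4309, -0.2949, 0.1856]
eef_rot: [0.0, 0.921, -0.39, 0.001]
wrist_force: [-0.3, 0.7, 5.3]
opening: 0.167
```

Request:
{"api": "move_arm", "payload": {"moves": [{"gripper": 5, "x": 0, "y": 0, "z": -4, "roll": 0}, {"gripper": 5, "x": 0, "y": 0, "z": -5, "roll": 0}, {"gripper": 5, "x": 0, "y": 0, "z": -5, "roll": 0}, {"gripper": 5, "x": 0, "y": 0, "z": -4, "roll": 0}, {"gripper": 5, "x": 0, "y": 0, "z": 0, "roll": 0}]}}

```text
time_s: 24.0
eef_pos: [0.4313, -0.2952, 0.3686]
eef_rot: [0.002, 0.921, -0.39, 0.003]
wrist_force: [0.6, -0.3, -0.7]
opening: 0.168
```

```bash
python3 -c "
from h import *
go([.5343,-.3555,.20])
s=cam('scene','s9b');t=cam('top','t9')
I=t['img']
S=s['img']
"
```

```text
t 24.0 tcp [ 0.4313 -0.2952  0.3686] xang -45.89 zax [ 0.0052 -0.0056 -1.    ] open 0.168 F [ 0.6 -0.3 -0.7]
shift cm [11.49 -3.2   1.44]
```

Request:
{"api": "move_arm", "payload": {"moves": [{"gripper": 5, "x": 3.8, "y": -1.1, "z": 0, "roll": 0}, {"gripper": 5, "x": 3.8, "y": -1.0, "z": 0, "roll": 0}, {"gripper": 5, "x": 3.9, "y": -1.1, "z": 0, "roll": 0}, {"gripper": 5, "x": 0, "y": 0, "z": 0.8, "roll": 0}, {"gripper": 5, "x": 0, "y": 0, "z": 0, "roll": 0}]}}

```text
time_s: 24.72
eef_pos: [0.5325, -0.354, 0.3533]
eef_rot: [-0.001, 0.921, -0.39, -0.003]
wrist_force: [0.2, 0.9, 0.5]
opening: 0.164
```

Request:
{"api": "move_arm", "payload": {"moves": [{"gripper": 5, "x": 0, "y": 0, "z": 0, "roll": 0}, {"gripper": 5, "x": 0, "y": 0, "z": 0, "roll": 0}, {"gripper": 5, "x": 0, "y": 0, "z": 0, "roll": 0}]}}

```text
time_s: 25.1
eef_pos: [0.5333, -0.3548, 0.3573]
eef_rot: [0.0, 0.921, -0.39, 0.0]
wrist_force: [0.0, -0.1, -0.4]
opening: 0.166
```

```bash
python3 -c "
from h import *
go([.5343,-.3555,.1687])
s=cam('scene','s10');o=ctrl.get_obs()['eef_pos']
cv2.imwrite('pics/m10.png',cv2.resize(s['img'][130:230,350:450][:,:,::-1],None,fx=6,fy=6))
a=np.linspace(0,6.28,40)
for n,x,y,z,r,off,k in(('rim m9',.5343,-.3555,.144,.0225,(310,150),5),('rim m10',.5343,-.3555,.144,.0225,(350,130),6),('liddisc m10',o[0],o[1],o[2]-.1857+.011,.024,(350,130),6)):
  q=(proj(s,np.c_[x+r*np.cos(a),y+r*np.sin(a),0*a+z])-off+.4)*k;print(n,q.min(0).round(),q.max(0).round())
"
```

```text
t 25.1 tcp [ 0.5333 -0.3548  0.3573] xang -45.91 zax [ 6.e-04 -7.e-04 -1.e+00] open 0.166 F [ 0.  -0.1 -0.4]
shift cm [ 0.12 -0.02  3.36]
rim m9 [430. 132.] [552. 197.]
rim m10 [275. 278.] [422. 357.]
liddisc m10 [280. 170.] [441. 250.]
```

View pics/m10.png

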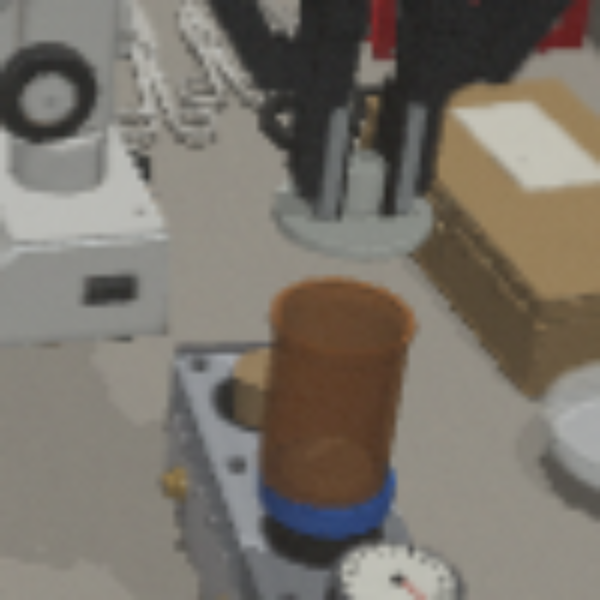

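Relative to prediction, the rim (343,318) and the lid disc (354,215) are shifted by the same amount. So only +1 mm in x is needed, then down.

Request:
{"api": "move_arm", "payload": {"moves": [{"gripper": 5, "x": 0.1, "y": 0, "z": 1.5, "roll": 0}, {"gripper": 5, "x": 0, "y": 0, "z": 0.8, "roll": 0}, {"gripper": 5, "x": 0, "y": 0, "z": 0.6, "roll": 0}, {"gripper": 5, "x": 0, "y": 0, "z": 0.4, "roll": 0}, {"gripper": 5, "x": 0, "y": 0, "z": 0.1, "roll": 0}]}}

```text
time_s: 25.78
eef_pos: [0.5345, -0.3557, 0.3236]
eef_rot: [0.0, 0.921, -0.39, 0.001]
wrist_force: [-1.4, 1.2, 6.7]
opening: 0.162
```

Request:
{"api": "move_arm", "payload": {"moves": [{"gripper": 5, "x": 0, "y": 0, "z": 0, "roll": 0}, {"gripper": 5, "x": 0, "y": 0, "z": 0, "roll": 0}]}}

```text
time_s: 26.02
eef_pos: [0.5344, -0.3557, 0.3237]
eef_rot: [0.0, 0.921, -0.39, 0.001]
wrist_force: [-1.2, 1.3, 5.3]
opening: 0.165
```

```bash
python3 -c "
from h import *
go([.5343,-.3555,.1687])
s=cam('scene','s11')
"
```

```text
t 26.02 tcp [ 0.5344 -0.3557  0.3237] xang -45.89 zax [ 9.e-04 -8.e-04 -1.e+00] open 0.165 F [-1.2  1.3  5.3]
shift cm [-0.02 -0.   -0.  ]
```

Contact comes exactly at the predicted 0.3237 with about 6 N. Release, rise, back off and check.

Request:
{"api": "move_arm", "payload": {"moves": [{"gripper": 40, "x": 0, "y": 0, "z": 0, "roll": 0}, {"gripper": 50, "x": 0, "y": 0, "z": 0, "roll": 0}, {"gripper": 50, "x": 0, "y": 0, "z": -3, "roll": 0}, {"gripper": 50, "x": 0, "y": 0, "z": -4, "roll": 0}, {"gripper": 50, "x": -5, "y": 0, "z": 0, "roll": 0}]}}

```text
time_s: 26.7
eef_pos: [0.5008, -0.3217, 0.3968]
eef_rot: [0.002, 0.921, -0.39, 0.004]
wrist_force: [0.4, 0.1, 0.6]
opening: 0.501
```

Request:
{"api": "move_arm", "payload": {"moves": [{"gripper": 50, "x": -5, "y": -3, "z": 0, "roll": 0}, {"gripper": 50, "x": -5, "y": -3, "z": 0, "roll": 0}, {"gripper": 50, "x": -5, "y": -3, "z": 0, "roll": 0}, {"gripper": 50, "x": 0, "y": 0, "z": 0, "roll": 0}, {"gripper": 50, "x": 0, "y": 0, "z": 0, "roll": 0}]}}

```text
time_s: 27.32
eef_pos: [0.4599, -0.1494, 0.393]
eef_rot: [0.0, 0.921, -0.39, 0.001]
wrist_force: [0.8, 0.2, 0.7]
opening: 0.5
```

```bash
python3 -c "
from h import *
s=cam('scene','s12');t=cam('top','t12')
cv2.imwrite('pics/m12.png',np.hstack([cv2.resize(s['img'][150:270,350:450][:,:,::-1],None,fx=4,fy=5),cv2.resize(t['img'][130:230,340:440][:,:,::-1],(400,600))]))
"
```

```text
(no output)
```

View pics/m12.png

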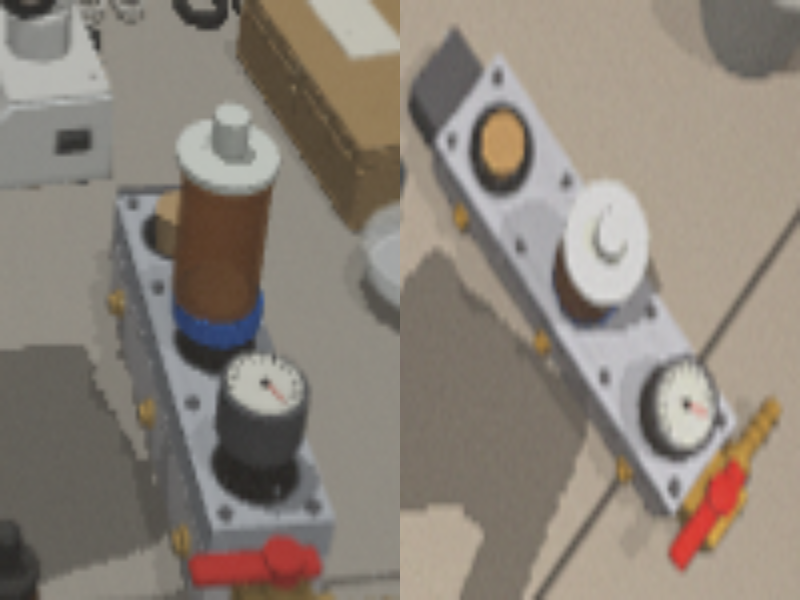

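Everything stands upright: lid (228,155), funnel and support below it, gauge dial (265,382), cork in the far port. One numeric check of heights and offsets, then I'll hand in.

```bash
python3 - <<'E'
from h import *
s=cam('scene');t=cam('top')
fs=lambda x,y:[350-.4+x/4,150-.4+y/5]
ft=lambda x,y:[340-.4+x/4,130-.4+y/6]
pts=dict(lid_top=((232,110),(209,239)),gauge=((265,382),(286,405)),cork=(None,(102,143)))
O=np.array([.5361,-.3570]);e=np.array([.5900-.4822,-.3047+.409]);e/=np.linalg.norm(e)
for k,(a,b) in pts.items():
    P=tri(t,ft(*b),s,fs(*a))[0] if a else onz(t,[ft(*b)],.074)[0]
    d=P[:2]-O;print(k,P.round(4),'along',(d@e).round(4),'across',(d[0]*e[1]-d[1]*e[0]).round(4))
print(ctrl.get_obs()['time_s']);print(ctrl.hand_in())
E
```

```text
lid_top [ 0.5321 -0.3531  0.1674] along -0.0001 across -0.0056
gauge [ 0.4798 -0.4093  0.1016] along -0.0768 across -0.0016
cork [ 0.59   -0.3048  0.074 ] along 0.0751 across 0.0
27.525
the job is handed in; nothing more can be done
None
```

I assembled the manifold and handed it in at 27.5 s, with no verdict reported. The gauge is in the port by the red-handled inlet and the cork in the opposite port. The tower (support, amber funnel, white lid) is in the middle. The bottle was never touched.

**What agreed:**
- **Seating heights:** each part made contact within about 1 mm of the height computed from its grasp. Contact forces were about 7–25 N.
- **Final pictures:** everything looked upright, with the robot clear of all parts.
- **Cork:** it measured 75.1 mm along the bar from the middle port and on the centre line. This was one view only, at an assumed height.
- **Gauge:** it measured 76.8 mm along the bar and 1.6 mm off the line, with its dial at 102 mm against 100 mm expected.

**What disagreed:**
- **Lid knob:** the last two-view check, with pixels read by eye, put the knob top at 167 mm against 160 mm expected. It also put it 5.6 mm to one side of the port axis. The wrist contact height (0.3237 m, as predicted) and the picture contradict the height.
- **Tower offset:** the support had settled about 2 mm to that same side, and I placed the funnel and lid to match it. I judge the tower to be 2–3 mm off the axis, but that leaves less margin on the 6 mm limit than I wanted. I handed in within the same script, so I did not measure the lid again.

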